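Swing the bottle rack home and clamp it with the T-bolt

ROBOT

A 6-joint arm with a two-finger parallel gripper is mounted at the origin on the work surface. World frame = base frame: x ahead of the robot, y to its left, z up, the work surface at z = 0. Lengths are in m, angles in rad, forces in N, time in s.
With the tool pointing down it reaches from about 0.35 to 0.975 m from the base axis. Payload 4.9 kg.
Tool frame: the origin (TCP) lies midway between the tips of the shut fingers; the grasp point (between the pads) lies behind it (manip.tcp_to_grasp is the z of the grasp point in the tool frame, in m); z points along the fingers, y is the direction in which the jaws open and shut (so a half turn about z gives the same grasp; the last joint's range is limited). The gripper opens to 85 mm and grips with 20 to 120 N. Pads are 22 mm wide; open, the fingers measure 114 mm over their backs; the gripper's body (76 mm by 85 mm) begins 54 mm behind the grasp point. The pads swing forward as they close: fully open they stand 13 mm farther back than shut.
Start: joints at [1.056, 0.053, 1.613, -0, 1.476, -0.119], TCP at [0.241, 0.577, 0.231] pointing down, gripper open.
Joint ranges: [-3.01, 3.01], [-1.01, 2.22], [0.06, 2.58], [-1.02, 4.17], [0.09, 2.62], [-3.14, 3.14]. Speed limits (rad/s): [2.57, 2.57, 3.14, 3.14, 3.14, 3.14].

INTERFACE

Orientations are given as a unit quaternion [w, x, y, z].
In Python, from plant import status, vision, order, regions_of, manip gives the robot as it stands. The module is installed in compiled form; this text tells all that it offers.
- The arm moves only by the shell command python3 -m crank 'ROWS'. ROWS is JSON, one flat list of numbers, 5 for each row, row after row: the shift along the tool's x, y, z in mm, then the turn about the tool's z in degrees, then the opening in per cent of the stroke, from 0 (shut) to 100 (fully open). In form: [tx, ty, tz, yaw, fingers, tx, ty, tz, yaw, fingers, ...]. A call has exactly 10 rows; each row is the pose to reach, as a shift and turn from the pose commanded when the call began, along the tool's axes at that moment; what a row does not reach only later rows make up. A row lasts 1/10 s, in which the tool goes at most 50 mm and 8.59 degrees, less where a joint would pass 70% of its speed; a pose out of reach is approached as far as the arm can. A call with a gripper value outside its range is refused whole. The fingers move at their own pace and stop on an object; the grip force is fixed at half the most. Time passes only in rows, so rows that repeat a pose let the fingers close, or fill a call up. It gives the time, the measured TCP pose, the force and the opening at its end, in the units of the state.
- status.state(): the state, without advancing time (a new reading comes with each control period).
- vision.grab_frame(name): name is "side" or "top"; returns (picture, depth): 384x512x3 uint8, red, green, blue; 384x512 float32, m along the optical axis (not along the pixel's ray), 0 where there is no reading.
- vision.get_calibration(name): a dict with "camera_matrix" (3x3 intrinsics, pixels), "R" (3x3) and "t" (3): a world point X has camera coordinates R X + t. Camera axes: x right, y down, z forward; pixel columns grow to the right and rows downward; lengths in m; the calibration is good to about 2 mm. A picture is of the moment at which its call begins. get_calibration takes no time and is no camera call.
- order.job_done(): hands the job in, once; it reports no verdict.
Trained networks look in the newest picture that a camera, given by its name, has taken for a name from the list of things; names that differ only in an ending like _2 or _b are one class to them, and where a whole thing is asked for, a point or a joint stands for the part that bears it (a point fixed in the world has none). Each returns a list of dicts, best first, with "confidence" (0 to 1); they miss things now and then, are a little off and sometimes report something else, mostly with a low value. They report only what shows in the picture. A call takes as long as a camera call.
- regions_of(camera, name): "region" (384x512 bool, what is visible of it) and "extent" ([centre column, centre row, width, height] in pixels, round what is visible of it).
The state is a dict: "time": time; "joint_pos": joint angles; "joint_vel": joint speeds; "joint_efforts": joint torques, N m; "tool_pos": TCP position; "tool_rot": TCP orientation; "contact_force": force on the tool from outside, world axes, zero at the start; "ft_torque": the same for the moment, N m; "gripper_width": opening from 0.0 (shut) to 1.0 (fully open).
Only numpy, scipy, OpenCV 4.12 (cv2) and the standard library are available. Lean on these libraries where they do the work, as an engineer would, in place of code of your own. Each camera call takes 0.05 s, during which the arm holds its last target. There are 200 camera calls.

TASK

Push the bottle rack round its pivot pin until it rests against the black stop, then take the red-handled T-bolt from its blue holder and lower its head through the hole in the rack's yellow metal ear into the deck slot. Turn the bolt clockwise until its head lies square across the slot, then go on turning the red handle clockwise until the nut is fully tight, let go, and leave the bottles, caps, cup and tool around the deck where they are.

Things in the scene. Friction and masses are not known exactly. Their poses are not given: they have to be found in the camera images.
- deck: Fixed white deck plate, 260 (x) x 350 (y) x 26 mm high; origin under its centre on the table, z up. One T-slot runs along its y at x = 0 over its whole length. Two loose caps lie near its -x edge (towards the robot). The bottle rack stands on it, turning on a steel pin at deck x -30, y -128.
- rack (a joint): Heading of the bottle rack about its vertical pin, rad: 0 = home, against the stop (hard end), parallel to the deck; grows as it swings clockwise from above (ear towards the deck's +x); starts at 0.25 to 0.45. Stiff: 0.4 N m to turn it, and it stays where left. Push it home on the +x face of the grey block near the ear end.
- rack_pin (a point): Top of the steel pivot pin, on the pin axis, 77 mm above the table. It stands near the block's corner farthest from the ear.
- rack_corner (a point): Upper corner of the grey block at the ear end of the face to be pushed, 71 mm above the table; turns with the rack, when home at deck x 45, y 30. The block is 90 x 175 x 45 mm high (26 to 71 mm above the table); bottles fixed in it rise to 100 mm. When home it fills deck x -45 to 45, y -145 to 30.
- ear_hole (a point): Centre of the oblong hole in the rack's flat yellow metal ear, at its top face, 32 mm above the table; moves with the rack. Ear 60 mm wide, 6 mm thick, sticking out 124 mm from the block. Hole 38 mm along the ear, 24 mm wide. When the rack is home it lies over the slot at deck x 0, y 110.
- park: Fixed blue square holder: foot 84 x 84 mm, 3 mm thick; open square collar 64 mm outside, 39 mm inside, top 34 mm above the table; origin under its centre. The T-bolt stands in it at first, washer on the collar, and lifts straight out.
- bolt: Loose steel T-bolt, 0.28 kg in all. Origin on its axis at the (loose) washer's underside, z up. Shank 14 mm thick; head 31 (x) x 18 (y) x 7.5 mm, top 14.5 mm below the origin; tip 25 mm below. The head enters only with its x along the slot. Washer down on the ear, it turns clockwise about a quarter turn, till its corners stop on the channel walls, square to within 8 degrees.
- nut (a joint): Turn of the nut on the bolt, rad, clockwise from above: 0 = loose; in the slot it comes up hard, fully tight, at about 0.95. Stiff thread (0.18 N m): a free bolt turns along with it; once the head is stopped square in the slot the nut turns alone and draws washer and head together (2.6 mm per rad). It does not work loose.
- cup: Loose clear plastic cup, 64 mm across, 60 mm high, origin under its centre; leave alone. It and the blue holder may change sides.
- cap_black: Loose black cap, 28 mm across, 10 mm high, lying on the deck; leave alone.
- cap_orange: Loose orange cap, 32 mm across, 12 mm high, lying on the deck; leave alone.
- bottle_white: Loose white bottle, 54 mm across, 110 mm high, standing; leave alone.
- bottle_amber: Loose amber bottle, 54 mm across, 120 mm high, standing; leave alone.
- jar: Loose white jar with red cap, 60 mm across, 70 mm high, standing; leave alone.
- driver: Loose screwdriver with yellow handle, lying; leave alone.
- slot_mouth (a point): Point of the slot where the bolt belongs: mid-width, level with the deck top (26 mm above the table), at deck x 0, y 110. Slot mouth 22 mm wide between lips 6 mm thick; channel below them 33 mm wide, 16 mm high.
- stop (a point): Top edge of the black rubber stop, fixed on the deck: 14 (x) x 30 (y) mm, from deck top to 52 mm above the table. This point is the middle of its face towards the rack, at deck x -45.5, y 5.
- bar_top (a point): Middle of the top of the red bar handle that turns the nut, 38 mm above the bolt's origin; its x runs along the bar. Bar 46 long, 14 thick, 26 mm high (12 to 38 mm above the origin), over a washer 46 across, 4 mm thick. At first it lies along the bolt's x. Torque-limiting: it carries the nut along, but slips on it above 0.4 N m, so turning on when tight does no harm.

How it is judged:
On the way, in this order (a step that is already met when the one before it is completed fails the run):
1. the rack is home against the stop (value of joint rack below 0.02 rad), for 0.2 s.
2. the T-bolt's head is through the ear, down in the slot, lying along it (z of bolt in the frame of deck below 0.0365 m and horizontal distance between bolt and ear_hole below 0.015 m and angle between the x axis of bolt and the y axis of deck, either way round below 0.5 rad), for 0.1 s.
3. the head is turned square across the slot (z of bolt in the frame of deck below 0.0365 m and horizontal distance between bolt and ear_hole below 0.015 m and angle between the x axis of bolt and the x axis of deck, either way round below 0.35 rad), for 0.1 s.
At the end, for the whole second after the job is handed in: Rack home (under 0.025 rad); T-bolt upright (0.08 rad) within 15 mm of the ear hole's centre, head under the slot lips (origin under 36.5 mm above the deck's underside) and square across the slot (0.35 rad); nut over 0.9 rad; bolt at rest and released (all of step 3 and value of joint rack below 0.025 rad and value of joint nut above 0.9 rad and angle between bolt's own z axis and vertical below 0.08 rad and linear speed of bolt below 0.02 m/s); the robot touches nothing.
It fails at once if a loose bottle, jar, cup, cap or tool beside the job is shifted by more than 30 mm (distance of any of cup, cap_black, cap_orange, bottle_white, bottle_amber, jar, driver from where it was at the start of the episode above 0.03 m).
It fails at once if the T-bolt is tipped over (angle between bolt's own z axis and vertical above 0.7 rad).
It also fails if it takes over 72 s, if anything falls off the work surface, if the arm or the gripper's body presses on something with over 40 N, if the wrist force passes 120 N, or if a joint passes its speed limit or range.

## Working session

There is one attempt and no reset: what is moved stays moved. The work goes in short steps, Python scripts to look and compute and a shell command to move; the robot and the scene stay as the last step left them, time stands still between calls to the robot, and variables do not carry over. Pictures are saved under pics/ and viewed, on a budget of 10 in all, crops included, one or two more only if the job needs it, and the job is handed in when it is done.

```bash
mkdir -p pics
cat > h.py <<'E'
import numpy as np, cv2
from plant import status, vision, order, regions_of, manip
from scipy.spatial.transform import Rotation as Ro
def cal(n):
    c=vision.get_calibration(n); return [np.array(c[k],float) for k in("camera_matrix","R","t")]
def cloud(n,depth,mask):
    K,R,t=cal(n); v,u=np.nonzero(mask&(depth>0)); z=depth[v,u]
    return (np.c_[(u-K[0,2])/K[0,0]*z,(v-K[1,2])/K[1,1]*z,z]-t)@R
def proj(n,X):
    K,R,t=cal(n); p=(K@(R@np.atleast_2d(X).T+t[:,None])).T; return p[:,:2]/p[:,2:]
def ray(n,u,v,z):
    K,R,t=cal(n); d=R.T@np.linalg.inv(K)@np.array([u,v,1.]); o=-R.T@t; return o+d*(z-o[2])/d[2]
def save(n,img): cv2.imwrite(n,img[...,::-1])
def tool():
    s=status.state(); q=np.array(s["tool_rot"]); return s,np.array(s["tool_pos"]),Ro.from_quat(q[[1,2,3,0]]).as_matrix()
def totool(X):
    s,p,R=tool(); return R.T@(np.array(X)-p)*1000
E
python3 - <<'E'
from h import *
np.set_printoptions(precision=4,suppress=True)
s,p,R=tool(); print(s,R,manip.tcp_to_grasp)
ims=[]
for n in("top","side"):
    im,d=vision.grab_frame(n); np.savez(f"f_{n}.npz",im=im,d=d)
    save(f"pics/{n}0.png",im); print(n,-cal(n)[1].T@cal(n)[2])
    for k in["deck","rack","park","bolt","bar_top","cup","cap_black","cap_orange","bottle_white","bottle_amber","jar","driver","stop"]:
        try:
            for r in regions_of(n,k)[:2]:
                P=cloud(n,d,r["region"]); print(k,round(r["confidence"],2),np.round(r["extent"]),P.min(0),P.max(0),np.median(P,0))
        except Exception as e: print(k,e)
E
```

```text
{'time': 0.0, 'joint_pos': array([ 1.056 ,  0.0534,  1.6143,  0.    ,  1.476 , -0.119 ]), 'joint_vel': array([-0.0005, -0.0004,  0.0004,  0.0007, -0.0011, -0.0014]), 'joint_efforts': array([  0.0006, -39.3687, -37.0178,  -0.0001,   0.007 ,   0.    ]), 'tool_pos': array([0.2406, 0.5761, 0.23  ]), 'tool_rot': array([-0.0003,  0.1966,  0.9805, -0.001 ]), 'contact_force': array([-0.3003,  0.36  , -0.1587]), 'ft_torque': array([-0.0126,  0.0371,  0.0127]), 'gripper_width': 1.0036057528291276} [[-0.9227  0.3855 -0.001 ]
 [ 0.3855  0.9227 -0.0018]
 [ 0.0003 -0.0021 -1.    ]] -0.0187
top [ 0.4372 -0.0033  1.2011]
deck 0.91 [248. 200. 114.  92.] [ 0.4026 -0.1534 -0.0055] [0.7088 0.2292 0.1055] [0.5503 0.0362 0.0274]
rack 0.88 [250. 191.  92.  31.] [ 0.5227 -0.1284  0.0027] [0.6549 0.1723 0.1055] [ 0.5929 -0.0014  0.0713]
park 0.7 [163. 224.  26.  24.] [ 0.4453  0.2778 -0.0038] [0.5328 0.3617 0.0733] [0.4822 0.305  0.0282]
bolt 0.59 [162. 223.  13.  16.] [0.4658 0.2994 0.0248] [0.5071 0.3441 0.0775] [0.4879 0.3168 0.0469]
bar_top 0.5 [160. 222.  12.   7.] [0.4684 0.3004 0.0386] [0.5021 0.3369 
[... 2596 characters left out ...]
0407  0.0389] [ 0.4756 -0.0506  0.0356]
bottle_white 0.61 [246. 214.  69.  84.] [ 0.5254 -0.1219  0.0222] [0.6582 0.1755 0.1011] [0.5964 0.0401 0.0674]
bottle_white 0.58 [185. 317.  28.  41.] [ 0.6095  0.3215 -0.0029] [0.6908 0.3935 0.1116] [0.6281 0.3777 0.0703]
bottle_amber 0.69 [255. 128.  17.  33.] [ 0.6362 -0.5327 -0.0046] [ 0.7232 -0.3303  0.1215] [ 0.6596 -0.344   0.0579]
jar 0.73 [287. 126.  18.  29.] [ 0.5277 -0.538  -0.0039] [ 0.6003 -0.4031  0.0721] [ 0.5561 -0.4162  0.0395]
driver 0.61 [246. 371.  94.  26.] [ 0.3936  0.4229 -0.0046] [0.5784 0.4509 0.0273] [0.4639 0.4383 0.0211]
stop 0.82 [252. 225. 107. 114.] [ 0.402  -0.2    -0.0061] [0.7084 0.2301 0.1011] [0.5516 0.0783 0.0247]
```

```bash
cat > m.py <<'E'
from h import *
np.set_printoptions(precision=4,suppress=True)
P={}
def rect(Q,l):
    r=cv2.minAreaRect((Q[:,:2]*1000).astype(np.float32)); print(l,len(Q),np.round(r[0],1),np.round(r[1],1),round(r[2],1)); return r
for n in("top","side"):
    f=np.load(f"f_{n}.npz"); d=f["d"]; P=cloud(n,d,np.ones_like(d,bool))
    def box(x0,x1,y0,y1,z0,z1): return P[(P>[x0,y0,z0]).all(1)&(P<[x1,y1,z1]).all(1)]
    Q=box(.38,.74,-.18,.26,.018,.032); rect(Q,n+" deck")
    rect(box(.5,.7,-.15,.25,.062,.076),n+" block")
    rect(box(.44,.55,.26,.38,.064,.085),n+" bar")
    c=box(.44,.55,.26,.38,.064,.085); m=c[:,:2].mean(0); w,v=np.linalg.eigh(np.cov((c[:,:2]-m).T)); print("bar pca",m,np.sqrt(w),v[:,1],np.median(c[:,2]))
    rect(box(.43,.55,.26,.38,.027,.042),n+" collar"); rect(box(.43,.55,.26,.38,-.001,.042),n+" park")
a=cv2.resize(np.load("f_top.npz")["im"][130:270,115:415],(0,0),fx=2.6,fy=2.6,interpolation=2)
save("pics/a.png",a)
b=cv2.resize(np.load("f_side.npz")["im"][150:350,170:340],(0,0),fx=3,fy=3,interpolation=2); save("pics/b.png",b)
E
python3 m.py
```

```text
top deck 5539 [552.2  37.6] [260.  351.6] 7.9
top block 1051 [584.1 -31.3] [175.1  90.1] 77.6
top bar 65 [487.2 319.6] [43.7 14.8] 44.2
bar pca [0.4875 0.3199] [0.0043 0.0133] [0.6762 0.7367] 0.07178513409815677
top collar 292 [487.2 320. ] [64.  64.9] 0.2
top park 941 [490.  319.7] [119.8 118.8] 0.1
side deck 6725 [555.6  38.8] [260. 354.] 8.0
side block 860 [587.3 -28.7] [175.6  91.1] 77.9
side bar 149 [490.1 323.2] [45.9 15. ] 48.0
bar pca [0.4899 0.3242] [0.004  0.0134] [0.6763 0.7366] 0.06973875650186703
side collar 598 [490.3 322.8] [64.2 65.9] 0.1
side park 1588 [490. 320.] [119.6 119.9] 89.9
```

View pics/a.png

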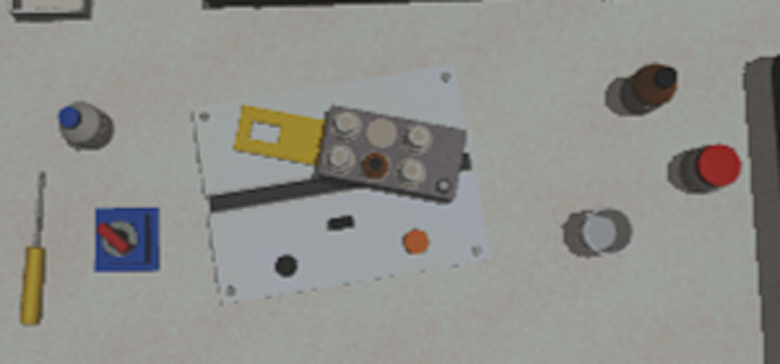

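View pics/b.png

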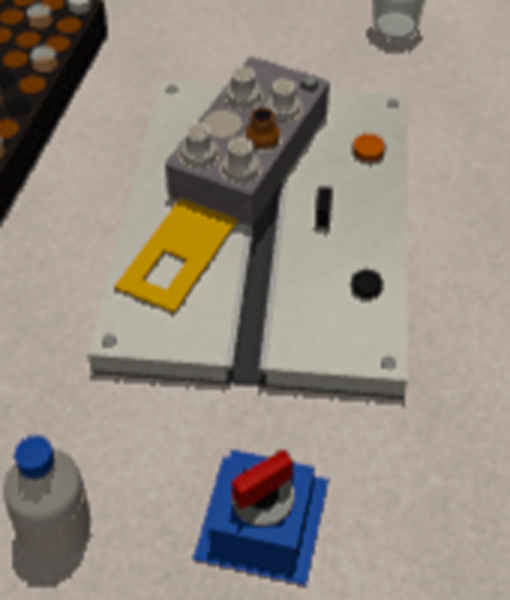

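The deck is centred at about (554, 38) mm with a yaw of 8°. The rack heading is about 0.35 rad. The park and bolt are at (489, 321) mm, with the bar at 47°. The top crop shows the ear pointing left and up off the slot, and the bolt in its blue holder at crop pixel (117, 237). Both camera fits agree to about 3 mm, so I'll move to the +x side of the rack.

```bash
python3 -m crank '[-64,-35,0,-4,0,-128,-70,0,-8,0,-192,-105,0,-12,0,-236,-130,0,-16,0,-280,-154,0,-20,0,-324,-178,0,-24,0,-368,-202,0,-28,0,-412,-227,0,-30.7,0,-456,-251,0,-30.7,0,-480,-265,0,-30.7,0]'
python3 - <<'E'
from h import *
s,p,R=tool(); print(s["time"],p,R[:,1],totool([.690,.010,.045]))
E
```

```text
time: 2.4
tool_pos: [0.553, 0.1833, 0.2316]
tool_rot: [0.0, -0.07, 0.998, 0.0]
contact_force: [-0.5, 0.0, -0.4]
gripper_width: -0.002
2.4 [0.55296719 0.18331559 0.23159348] [-1.39423112e-01  9.90232883e-01  1.83913781e-04] [-111.38975553 -190.76265633  186.64229111]
```

```bash
python3 -m crank '[-23,-40,0,0,0,-46,-80,0,0,0,-69,-118,0,0,0,-92,-156,10,0,0,-111,-191,40,0,0,-111,-191,80,0,0,-111,-191,120,0,0,-111,-191,155,0,0,-111,-191,180,0,0,-111,-191,186,0,0]'
python3 - <<'E'
from h import *
s,p,R=tool(); print(s["time"],p,R[:,1],s["contact_force"],totool([.6073,.059,.045]))
E
```

```text
time: 3.4
tool_pos: [0.6855, 0.0117, 0.0406]
tool_rot: [-0.004, -0.07, 0.998, 0.001]
contact_force: [0.6, -0.3, -0.6]
gripper_width: 0.001
3.4 [0.6854846  0.01167582 0.04057677] [-0.13949861  0.99022073  0.00174645] [ 0.55837103 -0.26021112 -0.57845749] [70.84866078 57.77575652 -3.79535281]
```

```bash
python3 -m crank '[9,8,0,0,0,18,15,0,0,0,27,23,0,0,0,36,30,0,0,0,44,37,0,0,0,52,44,0,0,0,59,50,0,0,0,66,56,0,0,0,70,58,0,0,0,70,58,0,0,0]'
python3 - <<'E'
from h import *
s,p,R=tool(); print(s["time"],p,s["contact_force"],totool([.6073,.059,.045]))
im,d=vision.grab_frame("top"); save("pics/c.png",cv2.resize(im[150:260,180:330],(0,0),fx=4,fy=4))
im,d=vision.grab_frame("side"); P=cloud("side",d,np.ones_like(d,bool))
Q=P[(P>[.48,.1,.029]).all(1)&(P<[.66,.22,.038]).all(1)]; r=cv2.minAreaRect((Q[:,:2]*1000).astype(np.float32)); print("ear",r)
E
```

```text
time: 4.4
tool_pos: [0.6103, 0.0597, 0.0455]
tool_rot: [-0.0, -0.07, 0.998, 0.0]
contact_force: [1.8, 0.6, 0.1]
gripper_width: -0.001
4.4 [0.61031635 0.05971503 0.04548026] [1.81021614 0.59015536 0.07600994] [ 3.08647171 -0.28647808  0.48156073]
ear ((544.5755004882812, 141.3363037109375), (59.91949462890625, 89.76200866699219), 6.940343379974365)
```

View pics/c.png

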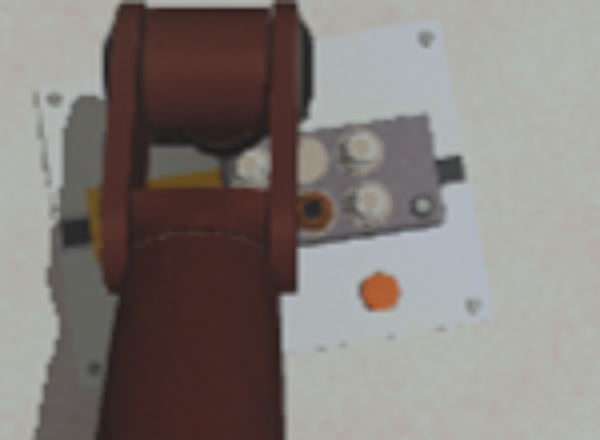

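The rack is now nearly parallel to the deck, with the ear around (150, 190) in the crop. The force is only about 2 N, so it isn't on the stop yet. I'll press on in small steps.

```bash
python3 -m crank '[1,0,0,0,0,2,0,0,0,0,3,0,0,0,0,4,0,0,0,0,5,0,0,0,0,5,0,0,0,0,5,0,0,0,0,5,0,0,0,0,5,0,0,0,0,5,0,0,0,0]'
```

```text
time: 5.5
tool_pos: [0.6081, 0.0593, 0.0452]
tool_rot: [0.003, -0.07, 0.998, 0.001]
contact_force: [8.8, 5.4, -4.9]
gripper_width: 0.002
```

```bash
python3 -m crank '[1,0,0,0,0,2,0,0,0,0,3,0,0,0,0,4,0,0,0,0,5,0,0,0,0,5,0,0,0,0,5,0,0,0,0,5,0,0,0,0,5,0,0,0,0,5,0,0,0,0]'
```

```text
time: 6.5
tool_pos: [0.6082, 0.0593, 0.0455]
tool_rot: [0.01, -0.069, 0.998, 0.001]
contact_force: [28.6, 7.9, -18.5]
gripper_width: -0.002
```

The TCP stopped at the hard end while the force rose to 29 N, so the rack is home. I'll retreat and rise.

```bash
python3 -m crank '[-10,0,0,0,0,-25,0,0,0,0,-40,0,0,0,0,-45,0,-30,0,0,-45,0,-70,0,0,-45,30,-110,0,50,-40,80,-130,0,100,-20,130,-130,-5,100,0,180,-130,-13,100,15,230,-130,-20,100]'
python3 - <<'E'
from h import *
s,p,R=tool(); print(s["time"],p,s["contact_force"],np.degrees(np.arctan2(R[1,1],R[0,1])),totool([.4888,.322,.19]))
E
```

```text
time: 7.5
tool_pos: [0.5583, 0.2719, 0.1748]
tool_rot: [-0.001, -0.244, 0.97, -0.0]
contact_force: [0.9, 0.9, -0.7]
gripper_width: 0.847
7.5 [0.55829029 0.27186021 0.17475814] [ 0.85913794  0.93937431 -0.6686233 ] 118.27901744791617 [ 37.48505181  77.07373515 -15.15660666]
```

```bash
python3 -m crank '[15,30,0,-6,100,30,60,0,-12,100,37.5,77,0,-19.2,100,37.5,77,30,-19.2,100,37.5,77,60,-19.2,100,37.5,77,60,-19.2,100,37.5,77,60,-19.2,100,37.5,77,60,-19.2,100,37.5,77,60,-19.2,100,37.5,77,60,-19.2,100]'
python3 - <<'E'
from h import *
s,p,R=tool(); print(s["time"],p,s["contact_force"],np.degrees(np.arctan2(R[1,1],R[0,1])),totool([.4888,.322,.044]))
im,d=vision.grab_frame("side"); np.savez("g.npz",im=im,d=d); P=cloud("side",d,np.ones_like(d,bool))
Q=P[(P>[.55-.1,.1,.029]).all(1)&(P<[.62,.22,.038]).all(1)]; r=cv2.minAreaRect((Q[:,:2]*1000).astype(np.float32)); print("ear",r)
Q=P[(P>[.48,-.15,.062]).all(1)&(P<[.68,.1,.074]).all(1)]; r=cv2.minAreaRect((Q[:,:2]*1000).astype(np.float32)); print("block",r)
save("pics/d.png",cv2.resize(im[170:350,170:340],(0,0),fx=3.3,fy=3.3,interpolation=2))
E
```

```text
time: 8.5
tool_pos: [0.4917, 0.3218, 0.1169]
tool_rot: [0.001, -0.4, 0.916, 0.0]
contact_force: [0.0, -0.9, -0.2]
gripper_width: 0.998
8.5 [0.49172363 0.32180791 0.11691391] [ 0.01333867 -0.89593592 -0.2121452 ] 137.2081761571532 [ 2.00601867  2.34558202 72.90745098]
ear ((456.4212951660156, 112.352294921875), (12.283082962036133, 20.762521743774414), 1.852396011352539)
block ((0.0, 0.0), (0.0, 0.0), 0.0)
```

View pics/d.png

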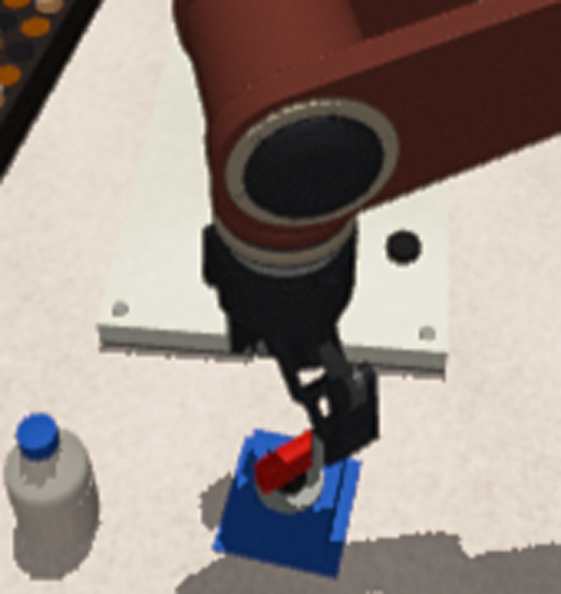

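```bash
python3 -m crank '[2,2,25,0,100,2,2,50,0,100,2,2,65,0,100,2,2,71,0,100,2,2,71,0,100,2,2,71,0,0,2,2,71,0,0,2,2,71,0,0,2,2,71,0,0,2,2,71,0,0]'
python3 - <<'E'
from h import *
s,p,R=tool(); print(s["time"],p,s["contact_force"],s["gripper_width"])
E
```

```text
time: 9.55
tool_pos: [0.4885, 0.3215, 0.0453]
tool_rot: [0.001, -0.401, 0.916, -0.0]
contact_force: [-1.1, -0.6, 3.8]
gripper_width: 0.214
9.55 [0.48850108 0.32154508 0.04532839] [-1.1424875  -0.60216577  3.81576627] 0.2143100095118982
```

```bash
python3 -m crank '[0,0,0,0,0,0,0,0,0,0,0,0,0,0,0,0,0,-10,0,0,0,0,-25,0,0,0,0,-45,0,0,0,0,-65,0,0,0,0,-75,0,0,0,0,-75,0,0,0,0,-75,0,0]'
python3 - <<'E'
from h import *
s,p,R=tool(); print(s["time"],p,s["contact_force"],s["gripper_width"],np.degrees(np.arctan2(R[1,1],R[0,1])),totool([.5387,.1471,.125]))
im,d=vision.grab_frame("side")
save("pics/e.png",cv2.resize(im[170:350,170:340],(0,0),fx=3.3,fy=3.3,interpolation=2))
E
```

```text
time: 10.55
tool_pos: [0.4876, 0.3213, 0.1188]
tool_rot: [-0.0, -0.401, 0.916, -0.0]
contact_force: [-0.2, -0.8, -3.8]
gripper_width: 0.215
10.55 [0.48755765 0.3212767  0.11880603] [-0.2485694 -0.7732566 -3.7785103] 0.21525317897064494 137.22383268368594 [  93.11972417 -155.82688645   -6.17464422]
```

View pics/e.png

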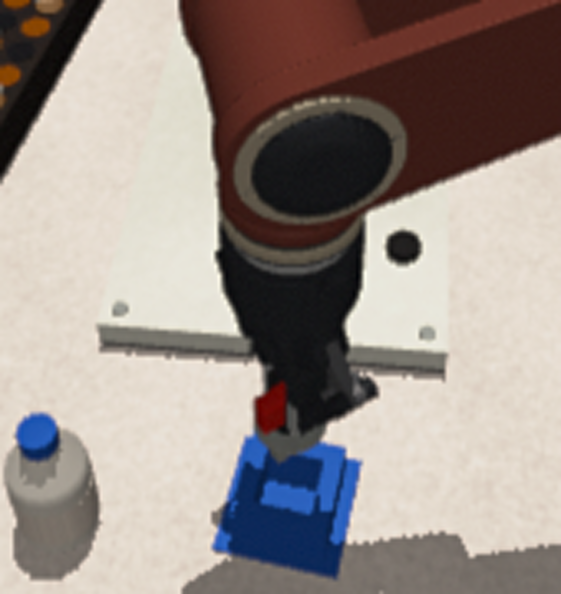

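The bolt is in the gripper and clear of the holder, with an opening of 0.215 and the weight showing. Before moving, I'll refine the slot line and hole position from the first frames, which costs no robot time.

Run:
```python
from h import *
np.set_printoptions(precision=2,suppress=True)
a=np.radians(7.95); C=np.array([553.9,38.2]); A=np.array([[np.cos(a),np.sin(a)],[-np.sin(a),np.cos(a)]])
th=np.radians(20.25); c,s_=np.cos(th),np.sin(th); pin=np.array([-30,-128.])
for n in("top","side"):
    f=np.load(f"f_{n}.npz"); im=f["im"].astype(int); K,R,t=cal(n)
    v,u=np.mgrid[0:384,0:512]; o=-R.T@t; D=np.stack([(u-K[0,2])/K[0,0],(v-K[1,2])/K[1,1],np.ones_like(u)],-1)@R
    def plane(z): return ((o+D*((z-o[2])/D[...,2])[...,None])[...,:2]*1000-C)@A.T
    X=plane(.026); g=im.sum(2)
    for y0,y1 in((60,100),(100,140),(140,170)):
        xs=[]; m=(abs(X[...,0])<22)&(X[...,1]>y0)&(X[...,1]<y1)
        w=np.clip(np.percentile(g[m],90)-g[m],0,None)  # darkness weighted
        w=w*(w>0.3*w.max()); print(n,"slot x",y0,y1,(w*X[...,0][m]).sum()/w.sum(), "width", (w>0.5*w.max()).mean()*44)
    E=plane(.032)-pin; E=E@np.array([[c,s_],[-s_,c]])+pin   # undo clockwise heading
    yel=(im[...,0]>im[...,2]*1.8)&(im[...,0]>90)&(im[...,1]>im[...,0]*.55)
    m=yel&(abs(E[...,0])<45)&(E[...,1]>30)&(E[...,1]<170); print(n,"ear",E[m].min(0),E[m].max(0))
    h=(~yel)&(abs(E[...,0])<16)&(E[...,1]>85)&(E[...,1]<135); print("hole",E[h].mean(0),E[h].min(0),E[h].max(0))
s,p,R=tool(); print((p[:2]*1000-C)@A.T,R)
```

```text
top slot x 60 100 -0.6458943128391733 width 22.285714285714285
top slot x 100 140 -0.8100220409895724 width 22.141935483870967
top slot x 140 170 -0.7998997267948089 width 22.956521739130434
top ear [-29.61  36.68] [ 28.68 144.66]
hole [ -0.53 109.95] [-12.87  90.48] [ 12.1  129.16]
side slot x 60 100 1.2390400766385075 width 22.88888888888889
side slot x 100 140 1.0709661763328862 width 21.70135746606335
side slot x 140 170 1.3193162868348107 width 22.488888888888887
side ear [-30.7   33.45] [ 30.96 149.68]
hole [  0.26 113.11] [-10.7  95.2] [ 11.06 130.14]
[-26.97 289.38] [[-0.68 -0.73 -0.  ]
 [-0.73  0.68 -0.  ]
 [ 0.    0.   -1.  ]]
```

Deck estimate confirmed: slot x is within about 1 mm (top −0.7, side +1.2, contact +0.7) and hole y is 110–113. I'll move above the hole and turn the bar along the slot.

```bash
python3 -m crank '[10,-17,-5,-6,0,23,-38,-5,-12,0,35,-60,-5,-18,0,48,-82,-5,-25,0,61,-104,-5,-32,0,74,-125,-5,-39,0,85,-143,-5,-45,0,92,-155.3,-5,-50.7,0,92,-155.3,-5,-50.7,0,92,-155.3,-5,-50.7,0]'
python3 - <<'E'
from h import *
s,p,R=tool(); print(s["time"],p,s["contact_force"],s["gripper_width"],s["joint_pos"],np.degrees(np.arctan2(R[1,1],R[0,1])),totool([.539,.1482,.044]))
im,d=vision.grab_frame("side"); np.savez("g.npz",im=im,d=d)
save("pics/f.png",cv2.resize(im[170:290,190:310],(0,0),fx=5,fy=5,interpolation=2))
E
```

```text
time: 11.6
tool_pos: [0.5384, 0.1508, 0.1231]
tool_rot: [0.002, 0.753, -0.658, 0.0]
contact_force: [0.4, 0.5, -4.0]
gripper_width: 0.212
11.6 [0.53837611 0.15075476 0.12312097] [ 0.39086864  0.51898209 -4.01948352] 0.21234058926904298 [ 1.40981729e-01 -1.01029964e-02  1.86310918e+00 -2.20006834e-03
  1.29072519e+00 -3.13534052e+00] -172.24571830454107 [ 2.44733392 -0.44170025 79.12559015]
```

View pics/f.png

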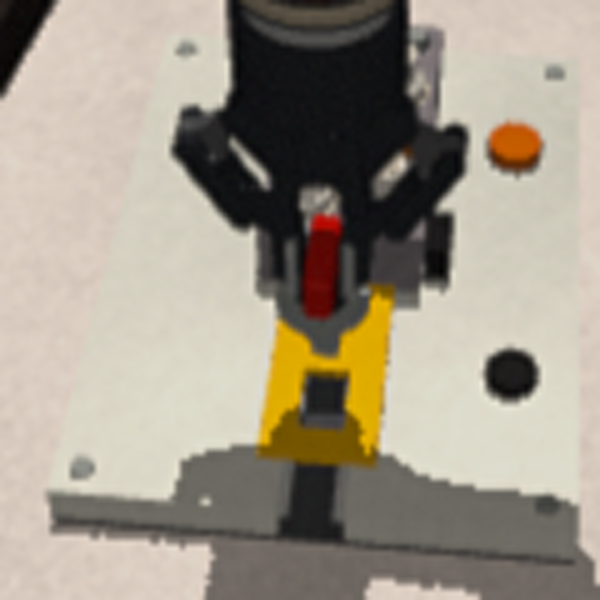

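The picture shows the ear over the slot, its hole at (325, 395) with the slot dark beneath, and the bar along the slot. Joint 6 is close to its limit, so I'll back off 2° clockwise, shift 2.4 mm and lower.

```bash
python3 -m crank '[0,0,0,2,0,2.4,-0.4,0,2.5,0,2.4,-0.4,20,2.5,0,2.4,-0.4,38,2.5,0,2.4,-0.4,48,2.5,0,2.4,-0.4,53,2.5,0,2.4,-0.4,57,2.5,0,2.4,-0.4,60,2.5,0,2.4,-0.4,63,2.5,0,2.4,-0.4,66,2.5,0]'
python3 - <<'E'
from h import *
s,p,R=tool(); print(p,s["contact_force"],s["ft_torque"],s["joint_pos"][5],np.degrees(np.arctan2(R[1,1],R[0,1])),totool([.539,.1482,.043]))
E
```

```text
time: 12.65
tool_pos: [0.5404, 0.1482, 0.0587]
tool_rot: [0.0, 0.739, -0.674, 0.001]
contact_force: [-0.3, 0.9, -3.6]
gripper_width: 0.208
[0.54038103 0.14822181 0.05872058] [-0.28348456  0.87345996 -3.63860086] [ 0.02067222 -0.01248731  0.03291221] -3.0954359935924685 -174.77256078894013 [-0.14558783  1.39735327 15.71847993]
```

```bash
python3 -m crank '[0,0.8,2,0,0,0,0.8,4,0,0,0,0.8,6,0,0,0,0.8,8,0,0,0,0.8,10,0,0,0,0.8,12,0,0,0,0.8,14,0,0,0,0.8,15,0,0,0,0.8,16,0,0,0,0.8,16,0,0]'
python3 - <<'E'
from h import *
s,p,R=tool(); print(p,s["contact_force"],s["ft_torque"],s["joint_pos"][5],np.degrees(np.arctan2(R[1,1],R[0,1])),totool([.539,.1482,.043]))
E
```

```text
time: 13.65
tool_pos: [0.5399, 0.148, 0.0434]
tool_rot: [0.0, 0.739, -0.674, 0.002]
contact_force: [-0.9, -1.7, 2.6]
gripper_width: 0.211
[0.53988592 0.1480316  0.04335841] [-0.94722442 -1.68550612  2.61888315] [-0.20128655  0.27076584 -0.02099837] -3.0952408566058045 -174.77803483456853 [-0.24934949  0.86748455  0.35632883]
```

Seated: the TCP is at the expected 43 mm and the vertical force reversed. Now I'll turn clockwise.

```bash
python3 -m crank '[0,0,0,6,0,0,0,0,13,0,0,0,0,20,0,0,0,0,27,0,0,0,0,34,0,0,0,0,41,0,0,0,0,48,0,0,0,0,55,0,0,0,0,62,0,0,0,0,68,0]'
python3 - <<'E'
from h import *
s,p,R=tool(); print(p,s["contact_force"],s["ft_torque"],s["joint_pos"][5],np.degrees(np.arctan2(R[1,1],R[0,1])),totool([.539,.1482,.043]))
E
```

```text
time: 14.65
tool_pos: [0.5398, 0.1486, 0.0433]
tool_rot: [0.001, -0.233, 0.972, -0.001]
contact_force: [-2.0, 1.5, 3.8]
gripper_width: 0.212
[0.53979108 0.14861089 0.04334046] [-2.00977148  1.45575094  3.83470413] [0.2165392  0.41088558 0.11097568] -1.9041664249290648 116.97142795709739 [ 0.8917253  -0.00667736  0.33960783]
```

```bash
python3 -m crank '[0,0,0,6,0,0,0,0,12,0,0,0,0,18,0,0,0,0,24,0,0,0,0,30,0,0,0,0,36,0,0,0,0,42,0,0,0,0,48,0,0,0,0,54,0,0,0,0,54,0]'
python3 - <<'E'
from h import *
s,p,R=tool(); print(p,s["contact_force"],s["ft_torque"],s["joint_pos"][5],np.degrees(np.arctan2(R[1,1],R[0,1])),s["gripper_width"])
E
```

```text
time: 15.65
tool_pos: [0.5387, 0.1501, 0.0433]
tool_rot: [-0.0, 0.232, 0.973, 0.0]
contact_force: [-5.7, 5.8, 6.3]
gripper_width: 0.214
[0.53872315 0.15008869 0.04330439] [-5.70631707  5.83714704  6.2748891 ] [0.9018245  0.84287419 0.09905563] -0.964598808203865 63.143571488509295 0.2136256225343349
```

```bash
python3 -m crank '[0,0,0,5,0,0,0,0,10,0,0,0,0,15,0,0,0,0,20,0,0,0,0,25,0,0,0,0,30,0,0,0,0,35,0,0,0,0,40,0,0,0,0,45,0,0,0,0,45,0]'
python3 - <<'E'
from h import *
s,p,R=tool(); print(p,s["contact_force"],s["ft_torque"],s["joint_pos"][5],np.degrees(np.arctan2(R[1,1],R[0,1])),s["gripper_width"])
im,d=vision.grab_frame("side"); save("pics/g.png",cv2.resize(im[170:290,190:310],(0,0),fx=5,fy=5,interpolation=2))
E
```

```text
time: 16.65
tool_pos: [0.5394, 0.1505, 0.0431]
tool_rot: [0.0, 0.586, 0.81, 0.001]
contact_force: [-2.0, 7.4, 2.1]
gripper_width: 0.21
[0.53937561 0.15048772 0.04308638] [-1.97211077  7.4277169   2.10822511] [1.34044972 0.32415684 0.56308179] -0.1807152811158137 18.233192227757 0.20956613462398882
```

View pics/g.png

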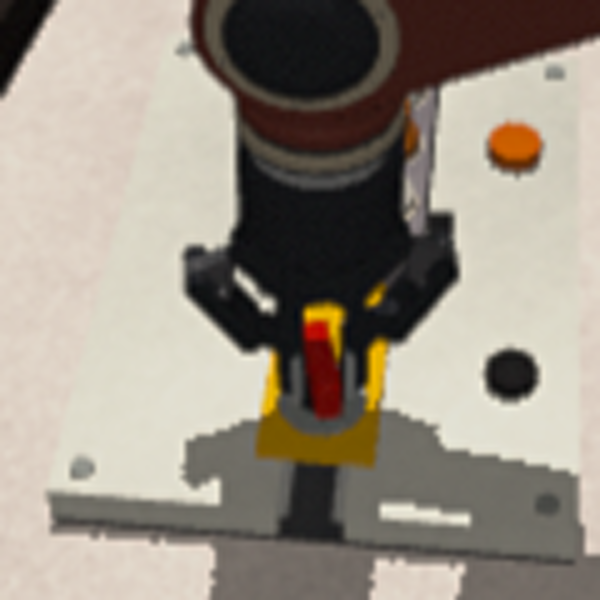

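The washer is down on the ear, and torque rose from 0.1 to 0.56 N m after 167° of turn, which suggests it's tight. I'll turn a little further to be sure, then let go and rise.

```bash
python3 -m crank '[0,0,0,5,0,0,0,0,10,0,0,0,0,15,0,0,0,0,20,0,0,0,0,25,0,0,0,0,28,0,0,0,0,28,0,0,0,0,28,0,0,0,0,28,0,0,0,0,28,0]'
python3 - <<'E'
from h import *
s,p,R=tool(); print(p,s["contact_force"],s["ft_torque"],np.degrees(np.arctan2(R[1,1],R[0,1])),s["gripper_width"])
E
```

```text
time: 17.7
tool_pos: [0.5394, 0.1488, 0.0449]
tool_rot: [0.001, 0.764, 0.645, -0.001]
contact_force: [-8.1, 0.8, 12.7]
gripper_width: 0.153
[0.53941139 0.14880249 0.04490221] [-8.09507625  0.82799497 12.7155597 ] [0.06326078 1.38042702 0.32392819] -9.704987904809752 0.15254662029595348
```

```bash
python3 -m crank '[0,0,0,0,40,0,0,0,0,70,0,0,0,0,100,0,0,0,0,100,0,0,0,0,100,0,0,0,0,100,0,0,-15,0,100,0,0,-40,0,100,0,0,-80,0,100,0,0,-120,0,100]'
python3 - <<'E'
from h import *
s,p,R=tool(); print(p,s["contact_force"],totool([.42,.36,.25]),s["gripper_width"],s["joint_pos"])
E
```

```text
time: 18.7
tool_pos: [0.5386, 0.1483, 0.1641]
tool_rot: [0.001, 0.765, 0.644, -0.001]
contact_force: [-0.5, 0.1, 0.5]
gripper_width: 0.998
[0.53863858 0.14829938 0.1641122 ] [-0.48435133  0.10285437  0.48261421] [ 188.23849977 -152.84884704  -86.44349453] 0.9980036926196267 [ 0.13680685 -0.05346255  1.83329184 -0.00272834  1.36229396  0.30806487]
```

```bash
python3 -m crank '[38,-31,-10,0,100,75,-61,-20,0,100,113,-92,-30,0,100,150,-122,-40,0,100,188,-152,-50,0,100,188,-152,-50,0,100,188,-152,-50,0,100,188,-152,-50,0,100,188,-152,-50,0,100,188,-152,-50,0,100]'
cat > n.py <<'E'
from h import *
import sys
np.set_printoptions(precision=2,suppress=True)
a=np.radians(7.95); C=np.array([553.9,38.2]); A=np.array([[np.cos(a),np.sin(a)],[-np.sin(a),np.cos(a)]])
s,p,R=tool(); print(p,s["time"])
pics=[]
for n in("top","side"):
    im,d=vision.grab_frame(n); P=cloud(n,d,np.ones_like(d,bool)); Q=np.c_[(P[:,:2]*1000-C)@A.T,P[:,2]*1000]
    def rect(b,l):
        q=Q[(Q>b[:3]).all(1)&(Q<b[3:]).all(1)]
        if len(q)>4: r=cv2.minAreaRect(q[:,:2].astype(np.float32)); print(n,l,len(q),r,np.median(q[:,2]))
    rect([-60,-160,62,70,50,77],"block"); rect([-40,70,58,40,150,85],"bar"); rect([-40,70,33.5,40,150,45],"washer")
    uv=proj(n,[.539,.1472,.04])[0].astype(int); pics.append(cv2.resize(im[uv[1]-40:uv[1]+30,uv[0]-35:uv[0]+35],(390,390),interpolation=2))
save(sys.argv[1],np.hstack(pics))
E
python3 n.py pics/h.png
```

```text
time: 19.7
tool_pos: [0.4218, 0.3584, 0.2113]
tool_rot: [0.001, 0.765, 0.643, -0.001]
contact_force: [-0.0, -0.6, 0.3]
gripper_width: 0.999
[0.42 0.36 0.21] 19.7
top block 1073 ((-2.3750381469726562, -58.109413146972656), (175.156005859375, 89.84841918945312), 89.98469543457031) 71.52249938871266
top bar 63 ((-2.0821657180786133, 110.10963439941406), (44.03398132324219, 13.91036605834961), 72.4322280883789) 68.78865380715449
top washer 165 ((-2.089130401611328, 107.23744201660156), (58.05128479003906, 74.44452667236328), 0.0643027052283287) 35.18857377567516
side block 730 ((5.355762481689453, -56.241973876953125), (82.01820373535156, 178.63145446777344), 0.12044399231672287) 69.44345826314017
side bar 8 ((8.331232070922852, 113.85269165039062), (36.49820327758789, 1.956075668334961), 76.70054626464844) 65.87166928092887
side washer 24 ((7.896465301513672, 129.2335662841797), (52.703941345214844, 43.34941864013672), 67.49376678466797) 34.29161935057638
```

View pics/h.png

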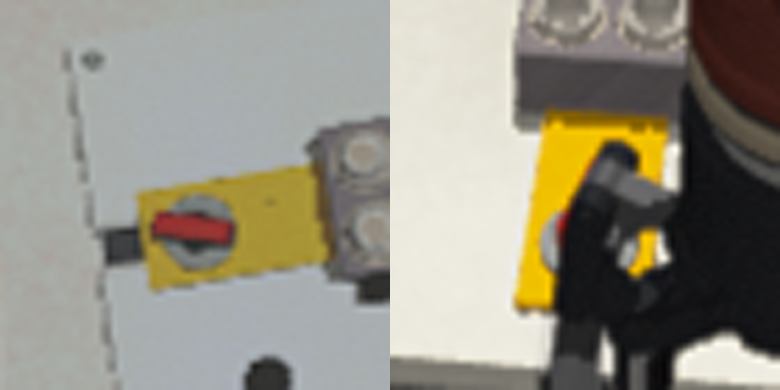

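The last picture shows the ear over the slot, with the washer and red bar upright at (195, 230) and the gripper clear. The block is at 0.0° to the deck and the bar has turned 195° in all. I'm handing it in.

```bash
python3 -c "
from plant import order,status
print(order.job_done(), status.state()['time'])"
```

```text
the job is handed in; nothing more can be done
the job is handed in; nothing more can be done
```

I pushed the rack home, put the T-bolt through the ear into the slot, turned it clockwise to tighten it, let go and backed clear. I handed the job in at about 20 s of the 72 s allowed.

**What the last checks showed**
- **Rack:** it reached a hard end, with the force rising to 29 N and no further travel. At the end the top camera put the block within about 0.1° of the deck.
- **Bolt position:** it seated at the expected height, with the TCP at 43 mm. The bar's centre is about 2 mm from the hole centre, and its top reads about 69 mm against the 70 mm expected.
- **Tightness:** the bar turned 195° in all, against about 147° needed. The torque about the axis was about 0.1 N m part-way through the turn, then 0.56 and 0.32 N m near the end. That fits a tight nut with the handle slipping, given its 0.4 N m slip limit.
- **Surroundings:** I did not re-measure the loose items. No move was planned near them.

**What I could not confirm, or what disagreed**
- **Head angle and nut turn:** neither can be seen, so I inferred both from the heights, the turn angle and the torque.
- **Grip opening:** it dropped from 0.21 to 0.15 in the last turn, so the bar probably sat slightly crooked in the pads until then.
- **Side camera:** its final fit of the bar and block disagreed by several mm because the arm was partly in the way, so I relied on the top camera.

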